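Slide the cover shut over the bobbin well

ROBOT

A 6-joint arm with a two-finger parallel gripper is mounted at the origin on a cart in front of the work surface, level with it; the furniture and walls round the work are solid. World frame = base frame: x ahead of the robot, y to its left, z up, the work surface at z = 0. Lengths are in m, angles in rad, forces in N, time in s.
With the tool pointing down it reaches from about 0.375 to 0.925 m from the base axis. Payload 5.7 kg.
Tool frame: the origin (TCP) lies on the centre line of the jaws, within the pads' length; the fingertips stand 11 mm ahead of it and the grasp point (between the pads) lies 8 mm behind it; z points along the fingers, y is the line along which they close (so a half turn about z gives the same grasp; the last joint's range is limited). The gripper opens to 85 mm and grips with 20 to 120 N. Pads are 22 mm wide; open, the fingers measure 114 mm over their backs; the gripper's body (76 mm by 85 mm) begins 54 mm behind the grasp point. The pads swing forward as they close: fully open they stand 13 mm farther back than shut.
Start: joints at [1.007, 0.359, 1.51, -0, 1.272, -0.115], TCP at [0.26, 0.541, 0.242] pointing down, gripper open.
Joint ranges: [-2.97, 2.97], [-1.01, 2.36], [0.21, 2.38], [-0.96, 4.11], [0.2, 2.71], [-2.98, 2.98]. Speed limits (rad/s): [2.39, 2.39, 3.14, 3.14, 3.14, 3.14].

INTERFACE

Orientations are given as a unit quaternion [x, y, z, w].
In Python, from cell import observe, vision, job gives the robot as it stands.
- The arm moves only by the tool arm_command, never from a script. Its argument "moves" is a list that holds one entry, the list of rows, each a list of 7 numbers: the finger opening in cm, from 0 to 8.54, then the shift along the tool's x, y, z in cm, then the turn, a rotation vector about the tool's x, y, z in rad. In form: [[[jaw, x, y, z, rx, ry, rz], ...]]. A call has 1 to 8 rows; each row shifts and turns the commanded pose from where the row before left it, along the tool's axes as they then stand; what a row does not reach is not made up. A row lasts 1/8 s, in which the tool goes at most 62.5 mm and 10.7 degrees, less where a joint would pass 70% of its speed; a pose out of reach is approached as far as the arm can. A call is refused whole if a number of a shift passes 6.25 or a number of a turn 0.188, either way. A call with a gripper value outside its range is refused whole. The fingers move at their own pace and stop on an object; "squeeze" is the grip in N (left out, the last holds). Time passes only in rows, so rows that do not move let the fingers close. It gives the time, the measured TCP pose, the force, the opening and the grip force at its end, in the units of the state.
- observe(): the state, without advancing time (a new reading comes with each control period).
- vision.read_camera(name): name is "side" or "top"; returns a dict with "color" (384x512x3 uint8, blue, green, red), "fx", "fy", "cx", "cy" (pixels), "k1" (the pictures are not rectified: a ray, as slopes to the right and down, at radius r is drawn at 1 + k1 r^2 times it, then the intrinsics apply), "extrinsics" (4x4, takes a point from camera to world coordinates). Camera axes: x right, y up, looking along -z (the intrinsics and any distortion apply to the point x, -y, -z); pixel columns grow to the right and rows downward; lengths in m; the calibration is good to about 2 mm. A picture is of the moment at which its call begins. There is no depth.
- job.job_done(): hands the job in; it is judged then, once.
The state is a dict: "time_s": time; "joint_positions": joint angles; "joint_velocities": joint speeds; "joint_efforts": joint torques, N m; "eef_pos": TCP position; "ee_rot": TCP orientation; "contact_force": force on the tool from outside, world axes, zero at the start; "ft_torque": the same for the moment, N m; "gripper_width": finger opening in m; "grasp_force": force on a finger pad.
Only numpy, scipy, OpenCV 4.12 (cv2) and the standard library are available. Lean on these libraries where they do the work, as an engineer would, in place of code of your own. Each camera call takes 0.05 s, during which the arm holds its last target. There are 200 camera calls.

TASK

Close the bobbin well of the sewing board: take the dark wooden cover by its red grip and slide it back along the board, under the thread rack, until it drops into the recess around the well and lies flush. Keep it on the board all the way instead of lifting it, and do not knock the rack, upset the spools on it, or shift the grey tin; finish with the gripper let go and clear.

Things in the scene. Friction and masses are not known exactly. Their poses are not given: they have to be found in the camera images.
- board: fixed pale wooden board, 340 (x) x 280 (y) x 30 mm high, standing on the worktop. Origin: centre of its underside. +x points away from the robot (yaw within about 0.2 rad), towards the recess. Its front half (x from -170 to +27 mm) is a plain level top at 30 mm.
- recess (a point): centre of the recess floor (90 mm in +x from the board's origin, 23 mm above its underside); axes as the board's. A rectangular pocket in the board's top, 126 (x) x 106 (y) mm, 7 mm deep. Its floor is a 15 mm ledge round an open well (96 x 76 mm, 18 mm deeper) holding bobbins, which stay below the ledge.
- cover: loose dark wooden plate, 120 (x) x 100 (y) x 7 mm, 0.2 to 0.35 kg. Origin: centre of its underside. On top stands a red upright grip, 60 long (x) x 20 wide (y) mm, from 7 to 41 mm above the underside; pinch it across the 20 mm, at any tilt along its length. Starts flat on the board's front half, within 0.2 rad of the board's x. Fits the recess with 3 mm spare a side, flush, either way round.
- rack: pale wooden thread rack fixed over the recess, open in front. Origin: 110 mm in +x from the board's, at the board's top. Shelf 120 (x, -60 to +60) x 280 (y) x 12 mm, underside 240 mm above the board; side panels 12 mm thick at y = -134 and +134, x -30 to +60 mm. A hand working at the recess must lean back towards the robot by 25 to 40 degrees, fingers pointing forward and down.
- shelf_edge (a point): middle of the lower front edge of the rack's shelf (50 mm in +x from the board's origin, 270 mm above its underside)
- spool_green: spool of green thread, 36 mm across, 50 mm high, standing loose on the rack's shelf. Origin: centre of its underside
- spool_cream: spool of cream thread, 36 mm across, 50 mm high, standing loose on the rack's shelf. Origin: centre of its underside
- spool_blue: spool of blue thread with black ends, 48 mm across, 62 mm high, standing loose on the rack's shelf. Origin: centre of its underside
- grey_tin: empty grey tin, 70 mm across, 90 mm high, standing loose on the worktop to the right of the board. Origin: centre of its underside
Mind the look-alikes: they are no part of the job. What is shaped like the cover but green, orange or turquoise is not meant.

How it is judged:
At the end, for the whole second after the job is handed in: The cover lies level (within 0.03 rad), at rest and released in the recess: its underside within 2 mm of the recess floor, its centre within 6 mm of the recess centre and its length within 0.08 rad of the board's x axis (horizontal distance between cover and recess below 0.006 m and z of cover in the frame of recess between -0.002 and 0.002 m and angle between the x axis of cover and the x axis of recess, either way round below 0.08 rad and angle between cover's own z axis and vertical below 0.03 rad and linear speed of cover below 0.01 m/s and contact force between the fingers and cover below 0.05 N); the robot touches nothing.
It fails at once if the cover is lifted off the board (its underside more than 12 mm above the board's top) (z of cover in the frame of recess above 0.019 m).
It fails at once if the gripper or arm knocks the rack (over 15 N) (contact force between any of the arm, the fingers and rack above 15 N).
It fails at once if a spool or the grey tin is shifted by more than 20 mm (distance of any of spool_green, spool_cream, spool_blue, grey_tin from where it was at the start of the episode above 0.02 m).
It also fails if it takes over 35 s, if anything falls off the work surface, if the arm or the gripper's body presses on something with over 40 N, if the wrist force passes 120 N, or if a joint passes its speed limit or range.

## Working session

There is one attempt and no reset: what is moved stays moved. The work goes in short steps, Python scripts to look and compute and a tool call to move; the robot and the scene stay as the last step left them, time stands still between calls to the robot, and variables do not carry over. Pictures are saved under pics/ and viewed, at most 10 in all, crops included, and the job is handed in when it is done.

Besides the shell and the picture viewer there is one more tool, called after "Emit:" by a JSON object that holds its "method" and its "body", one argument or row to a line. arm_command: Moves the arm, as the interface text tells. Its arguments: {"type":"object","properties":{"moves":{"type":"array"},"squeeze":{"type":"number"}},"required":["moves"]}

```bash
mkdir -p pics; cat > h.py <<'E'
import numpy as np, cv2
from cell import observe, vision, job
from scipy.spatial.transform import Rotation as R
def cam(n,save=None):
    c=vision.read_camera(n)
    if save: cv2.imwrite(f'pics/{save}.png',c['color'])
    return c
def ray(c,u,v):
    K=np.array([[c['fx'],0,c['cx']],[0,c['fy'],c['cy']],[0,0,1.]])
    p=cv2.undistortPoints(np.array([[[u,v]]],float),K,np.array([c['k1'],0,0,0.]))[0,0]
    E=np.array(c['extrinsics']); d=E[:3,:3]@np.array([p[0],-p[1],-1.]); return E[:3,3],d
def atz(c,u,v,z):
    o,d=ray(c,u,v); return o+d*(z-o[2])/d[2]
def proj(c,P):
    E=np.array(c['extrinsics']); q=(np.array(P)-E[:3,3])@E[:3,:3]; x,y=q[...,0]/-q[...,2],-q[...,1]/-q[...,2]
    r=1+c['k1']*(x*x+y*y); return np.stack([c['fx']*x*r+c['cx'],c['fy']*y*r+c['cy']],-1)
E
python3 - <<'E'
from h import *
for n in('top','side'):
    c=cam(n,n+'0'); print(n,c['fx'],c['cx'],c['cy'],c['k1'],np.round(c['extrinsics'],3))
s=observe(); print(s['eef_pos'],s['ee_rot'],s['contact_force'],s['time_s'])
E
```

```text
top 405.75779981057667 252.40880205309617 188.5036444114531 0.020902692294076264 [[ 0.02   0.999 -0.031  0.468]
 [-1.     0.02   0.009 -0.062]
 [ 0.01   0.031  0.999  1.285]
 [ 0.     0.     0.     1.   ]]
side 470.53829127087107 255.66478345063734 196.25766693793037 -0.1955187912015125 [[-0.996  0.017 -0.082  0.413]
 [-0.081 -0.44   0.894  1.065]
 [-0.021  0.898  0.44   0.746]
 [ 0.     0.     0.     1.   ]]
[0.26000779 0.54006367 0.24151028] [ 2.22541408e-01  9.74922866e-01 -7.97367555e-04 -3.03131371e-04] [-0.03468825  1.10024329 -0.32882528] 0.1
```

View pics/top0.png

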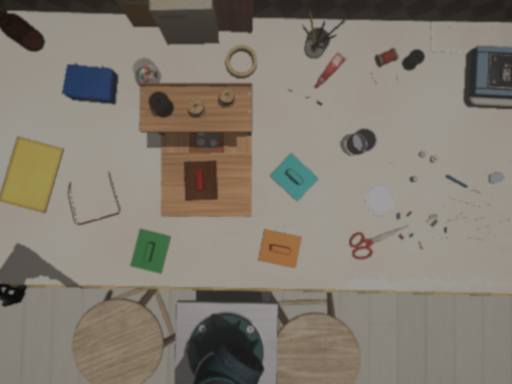

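View pics/side0.png

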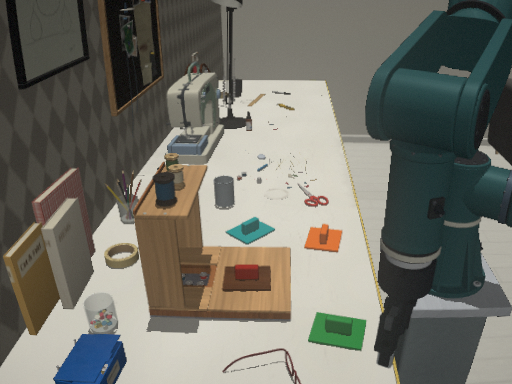

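The top view shows the cover at about (201,180), its grip at (200,180), the board's front corners at about (162,216) and (251,215), and the shelf at rows 85-133. The side view shows the cover at about (247,278). Next I'll enlarge both views.

```bash
python3 - <<'E'
import cv2,numpy as np
a=cv2.imread('pics/top0.png')[75:225,130:262]
cv2.imwrite('pics/t1.png',cv2.resize(a,None,fx=4,fy=4,interpolation=cv2.INTER_CUBIC))
b=cv2.imread('pics/side0.png')[160:325,130:300]
cv2.imwrite('pics/s1.png',cv2.resize(b,None,fx=3.6,fy=3.6,interpolation=cv2.INTER_CUBIC))
E
```

```text
(no output)
```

View pics/t1.png

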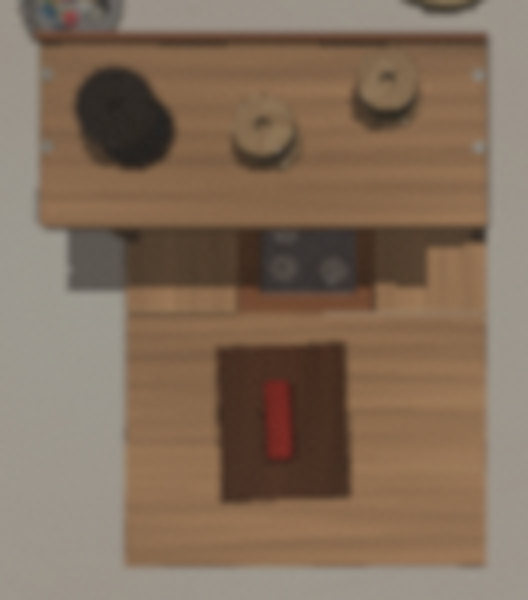

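View pics/s1.png

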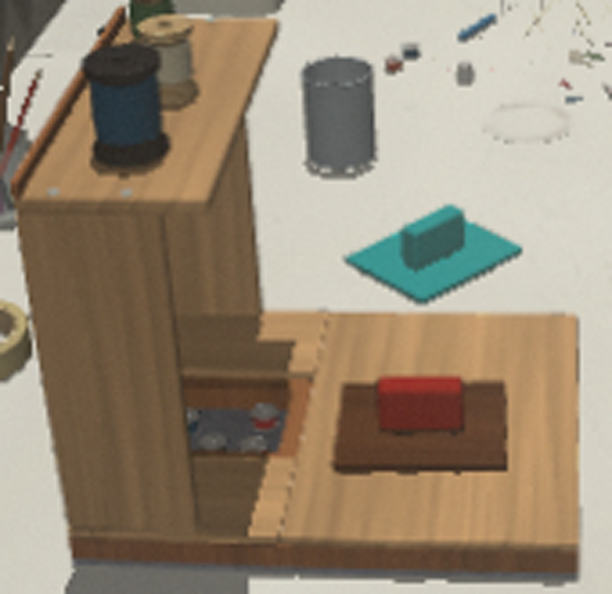

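The top crop shows the board's front corners at (126,565) and (485,565) in crop pixels, the cover's corners at (218,347), (345,343), (350,496) and (222,501), and the recess front at row 310. In the side crop the board's front edge runs from (578,316) to (578,545) and the cover's top corners are at (345,382), (505,382), (507,468) and (334,468).

```bash
cat > fit.py <<'E'
from h import *
from scipy.optimize import least_squares
T=lambda p:((p[0]+.5)/4-.5+130,(p[1]+.5)/4-.5+75)
S=lambda p:((p[0]+.5)/3.6-.5+130,(p[1]+.5)/3.6-.5+160)
ct,cs=cam('top'),cam('side')
def fit(tl,sl,x0):
    def W(p,L):
        a=np.array([l[0] for l in L]);c,s=np.cos(p[2]),np.sin(p[2])
        return np.c_[p[0]+c*a[:,0]-s*a[:,1],p[1]+s*a[:,0]+c*a[:,1],a[:,2]]
    def f(p):
        r=[]
        for c,L,Z in((ct,tl,T),(cs,sl,S)):
            if L: r.append((proj(c,W(p,L))-np.array([Z(l[1]) for l in L])).ravel())
        return np.concatenate(r)
    o=least_squares(f,x0,loss='soft_l1'); return o.x,np.round(f(o.x).reshape(-1,2),1)
h=.03
bt=[((-.17,.14,h),(126,565)),((-.17,-.14,h),(485,565)),((.027,.053,h),(238,310)),((.027,-.053,h),(375,309)),((.05,.14,.282),(40,226)),((.05,-.14,.282),(487,228))]
bs=[((-.17,-.14,h),(578,316)),((-.17,.14,h),(578,545)),((.17,.14,h),(72,553)),((.05,.14,.282),(208,205)),((.05,-.14,.282),(277,22)),((.17,.14,.282),(18,205))]
k=.037
vt=[((.06,.05,k),(218,347)),((.06,-.05,k),(345,343)),((-.06,-.05,k),(350,496)),((-.06,.05,k),(222,501)),((.03,.01,.071),(265,380)),((.03,-.01,.071),(290,379)),((-.03,-.01,.071),(293,459)),((-.03,.01,.071),(268,461))]
vs=[((.06,-.05,k),(345,382)),((-.06,-.05,k),(505,382)),((-.06,.05,k),(507,468)),((.06,.05,k),(334,468)),((.03,.01,.071),(378,380)),((-.03,.01,.071),(463,379))]
for n,t,s in(('b',bt,bs),('v',vt,vs)):
    for m,a,b in(('both',t,s),('top',t,[]),('side',[],s)):
        x,r=fit(a,b,[.55,.05,0]); print(n,m,np.round(x,4),r.tolist() if m=='both' else '')
E
python3 fit.py
```

```text
b both [0.5885 0.0725 0.0273] [[-0.9, 0.5], [0.3, -0.2], [-0.7, 0.3], [-0.7, 0.4], [-1.6, 0.1], [-0.1, -1.0], [-0.1, -0.8], [1.0, -0.4], [-1.2, -6.4], [0.5, -1.7], [0.8, -1.5], [-1.7, -2.3]]
b top [0.5885 0.0705 0.0195] 
b side [0.587  0.0797 0.0447] 
v both [0.5293 0.0859 0.0574] [[-0.5, -0.3], [0.3, -0.5], [0.4, 0.2], [-0.2, 0.2], [-0.4, -0.1], [0.1, -0.1], [0.0, -0.1], [-0.4, -0.4], [-0.1, -0.6], [0.7, -0.7], [0.3, -1.6], [-0.2, -1.6], [0.1, 2.3], [0.4, 2.5]]
v top [0.5288 0.0856 0.0553] 
v side [0.5295 0.088  0.0611]
```

```bash
cat >> h.py <<'E'
def rot(yaw,t):
    z=np.array([np.sin(t)*np.cos(yaw),np.sin(t)*np.sin(yaw),-np.cos(t)]); y=np.array([-np.sin(yaw),np.cos(yaw),0]); return R.from_matrix(np.c_[np.cross(y,z),y,z])
def rows(p0,r0,p1,r1,n):
    """equal steps: constant world twist, expressed in tool axes of each step"""
    rv=(r0.inv()*r1).as_rotvec(); out=[]
    for i in range(n):
        r=r0*R.from_rotvec(rv*i/n); out.append(np.r_[r.inv().apply((p1-p0)/n)*100,rv/n])
    return np.round(out,3)
E
python3 - <<'E'
from h import *
s=observe(); p=np.array(s['eef_pos']); r=R.from_quat(s['ee_rot'])
q=rot(.057,.61); zt=q.as_matrix()[:,2]
g=np.array([.529,.086,.063])+.008*zt; a=g-.12*zt
print(g,a,zt, (r.inv()*q).as_rotvec())
print(rows(p,r,a,q,12).tolist())
E
```

```text
[0.5335755  0.08626109 0.05644282] [0.46494305 0.08234479 0.15480058] [ 0.57193709  0.03263577 -0.81964802] [-0.15536893 -0.59724299 -0.48953643]
[[-3.194, -2.696, 0.727, -0.013, -0.05, -0.041], [-3.042, -2.834, 0.847, -0.013, -0.05, -0.041], [-2.878, -2.966, 0.956, -0.013, -0.05, -0.041], [-2.705, -3.093, 1.056, -0.013, -0.05, -0.041], [-2.521, -3.214, 1.145, -0.013, -0.05, -0.041], [-2.329, -3.328, 1.224, -0.013, -0.05, -0.041], [-2.128, -3.435, 1.291, -0.013, -0.05, -0.041], [-1.92, -3.535, 1.347, -0.013, -0.05, -0.041], [-1.706, -3.627, 1.39, -0.013, -0.05, -0.041], [-1.486, -3.71, 1.422, -0.013, -0.05, -0.041], [-1.262, -3.785, 1.442, -0.013, -0.05, -0.041], [-1.034, -3.85, 1.45, -0.013, -0.05, -0.041]]
```

Emit:
{"method": "arm_command", "body": {
  "moves": [
    [[8.5,-3.2,-2.7,0.7,-0.013,-0.05,-0.041],[8.5,-3.0,-2.8,0.8,-0.013,-0.05,-0.041],[8.5,-2.9,-3.0,0.9,-0.013,-0.05,-0.041],[8.5,-2.7,-3.1,1.0,-0.013,-0.05,-0.041],[8.5,-2.5,-3.2,1.1,-0.013,-0.05,-0.041],[8.5,-2.3,-3.3,1.2,-0.013,-0.05,-0.041],[8.5,-2.1,-3.4,1.2,-0.013,-0.05,-0.041],[8.5,-1.9,-3.5,1.3,-0.013,-0.05,-0.041]]
  ],
  "squeeze": 40
}}

```text
time_s: 1.2
eef_pos: [0.3959, 0.2359, 0.1879]
ee_rot: [0.056, 0.977, 0.006, 0.205]
contact_force: [0.3, -0.1, -0.4]
gripper_width: 0.0849
grasp_force: 0.0
```

```bash
python3 - <<'E'
from h import *
s=observe(); p=np.array(s['eef_pos']); r=R.from_quat(s['ee_rot'])
q=rot(.057,.61); a=np.array([.465,.0825,.155])
print(p,s['time_s'],rows(p,r,a,q,5).tolist())
E
```

```text
[0.39586128 0.23585611 0.18791272] 1.2 [[-1.336, -2.924, 1.191, -0.01, -0.039, -0.032], [-1.195, -2.976, 1.211, -0.01, -0.039, -0.032], [-1.052, -3.024, 1.225, -0.01, -0.039, -0.032], [-0.906, -3.068, 1.233, -0.01, -0.039, -0.032], [-0.759, -3.107, 1.235, -0.01, -0.039, -0.032]]
```

Emit:
{"method": "arm_command", "body": {
  "moves": [
    [[8.5,-1.5,-3.6,1.4,-0.013,-0.05,-0.041],[8.5,-1.25,-3.7,1.4,-0.013,-0.05,-0.041],[8.5,-1.0,-3.8,1.45,-0.013,-0.05,-0.041],[8.5,-1.0,-3.0,1.0,-0.013,-0.05,-0.041],[8.5,0,0,0,0,0,0],[8.5,0,0,0,0,0,0]]
  ]
}}

```text
time_s: 1.95
eef_pos: [0.4478, 0.1106, 0.1763]
ee_rot: [-0.016, 0.96, 0.006, 0.278]
contact_force: [0.2, 0.6, 0.2]
gripper_width: 0.0851
grasp_force: 0.0
```

```bash
python3 - <<'E'
from h import *
s=observe(); p=np.array(s['eef_pos']); r=R.from_quat(s['ee_rot'])
q=rot(.057,.61); g=np.array([.5335,.086,.0565])
print(p,s['time_s'],s['contact_force'],rows(p,r,g-.03*q.as_matrix()[:,2],q,4).tolist())
c=cam('top','t2')
cv2.imwrite('pics/t2c.png',cv2.resize(c['color'][75:225,130:262],None,fx=4,fy=4,interpolation=cv2.INTER_CUBIC))
E
```

```text
[0.44784675 0.11059736 0.17627842] 1.95 [0.22466956 0.6128788  0.20313612] [[-0.157, -0.703, 2.913, -0.003, -0.012, -0.005], [-0.12, -0.711, 2.913, -0.003, -0.012, -0.005], [-0.083, -0.72, 2.912, -0.003, -0.012, -0.005], [-0.045, -0.728, 2.911, -0.003, -0.012, -0.005]]
```

View pics/t2c.png

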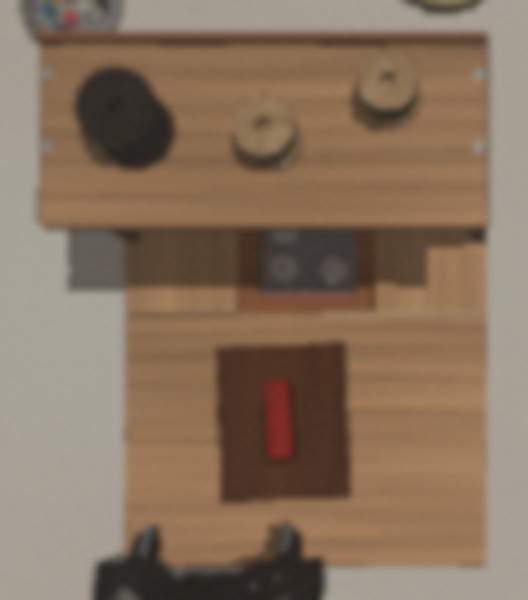

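The fingers are open in front of the cover, with tips at (147,530) and (287,530) in crop pixels, and nothing has moved. I'll descend along the tool axis.

Emit:
{"method": "arm_command", "body": {
  "moves": [
    [[8.5,-0.15,-0.7,2.9,-0.003,-0.012,-0.005],[8.5,-0.1,-0.7,2.9,-0.003,-0.012,-0.005],[8.5,-0.1,-0.7,2.9,-0.003,-0.012,-0.005],[8.5,-0.05,-0.7,2.9,-0.003,-0.012,-0.005],[8.5,0,0,0,0,0,0],[8.5,0,0,0,0,0,0]]
  ]
}}

```text
time_s: 2.75
eef_pos: [0.5219, 0.0951, 0.1435]
ee_rot: [-0.026, 0.966, -0.001, 0.256]
contact_force: [-0.8, -0.2, -0.1]
gripper_width: 0.0851
grasp_force: 0.0
```

```bash
python3 - <<'E'
from h import *
s=observe(); p=np.array(s['eef_pos']); r=R.from_quat(s['ee_rot'])
q=rot(.057,.61); g=np.array([.5335,.086,.0565])
print(p,s['time_s'],s['contact_force'],r.inv().apply(g-p)*100,(r.inv()*q).as_rotvec())
E
```

```text
[0.5218838  0.09507461 0.14350993] 2.75 [-0.83467181 -0.22972434 -0.11527813] [ 3.34393294 -0.83477543  8.12412418] [-0.01656617 -0.09228404  0.00152666]
```

```bash
python3 - <<'E'
from h import *
s=observe(); print(np.round(s['joint_positions'],3),s['joint_velocities'])
E
```

```text
[ 0.064  0.247  2.182 -0.102  0.196 -1.466] [-0.0015916  -0.01302286  0.00982562  0.00784399 -0.00055017 -0.01108096]
```

```bash
python3 - <<'E'
from h import *
s=observe(); p=np.array(s['eef_pos']); r=R.from_quat(s['ee_rot'])
q=rot(.057,.30); zt=q.as_matrix()[:,2]; g=np.array([.529,.086,.063])+.008*zt
print(g,rows(p,r,g-.05*zt,q,4).tolist())
E
```

```text
[0.53136032 0.08613468 0.05535731] [[0.626, -0.223, 0.809, -0.004, 0.054, -0.0], [0.582, -0.226, 0.841, -0.004, 0.054, -0.0], [0.535, -0.229, 0.87, -0.004, 0.054, -0.0], [0.487, -0.233, 0.897, -0.004, 0.054, -0.0]]
```

Emit:
{"method": "arm_command", "body": {
  "moves": [
    [[8.5,0.62,-0.22,0.8,-0.004,0.054,0],[8.5,0.58,-0.22,0.84,-0.004,0.054,0],[8.5,0.53,-0.23,0.87,-0.004,0.054,0],[8.5,0.48,-0.23,0.9,-0.004,0.054,0],[8.5,0,0,0,0,0,0],[8.5,0,0,0,0,0,0]]
  ]
}}

```text
time_s: 3.5
eef_pos: [0.5172, 0.085, 0.1039]
ee_rot: [-0.027, 0.988, 0.004, 0.151]
contact_force: [-0.3, -0.1, 0.2]
gripper_width: 0.0853
grasp_force: 0.0
```

```bash
cat > st.py <<'E'
from h import *
import sys,json
def state(t,G=None,yaw=.057):
    s=observe(); p=np.array(s['eef_pos']); r=R.from_quat(s['ee_rot']); z=r.as_matrix()[:,2]
    print('t',s['time_s'],'p',np.round(p,4),'tilt',round(float(np.arctan2(np.hypot(z[0],z[1]),-z[2])),3),'yaw',round(float(np.arctan2(-r.as_matrix()[0,1],r.as_matrix()[1,1])),4),'j',np.round(s['joint_positions'],3),'F',np.round(s['contact_force'],1),'w',s['gripper_width'],s['grasp_force'])
    open('log.txt','a').write(json.dumps([list(s['joint_positions']),list(p),list(r.as_quat())])+'\n')
    return p,r
E
python3 - <<'E'
from st import *
p,r=state(0); q=rot(.057,.30); g=np.array([.5314,.0861,.0554])
print(r.inv().apply(g-p)*100,(r.inv()*q).as_rotvec())
E
```

```text
t 3.5 p [0.5172 0.085  0.1039] tilt 0.304 yaw 0.0553 j [ 0.025  0.333  2.064  0.02   0.441 -1.618] F [-0.3 -0.1  0.2] w 0.08533414215353911 0.0
[0.0891685  0.0294269  5.05063153] [-0.00088624  0.0035558  -0.00147492]
```

Emit:
{"method": "arm_command", "body": {
  "moves": [
    [[8.5,0,0,1.5,0,0,0],[8.5,0,0,1.5,0,0,0],[8.5,0.1,0,1.2,0,0,0],[8.5,0,0,0.8,0,0,0],[8.5,0,0,0,0,0,0],[8.5,0,0,0,0,0,0]]
  ]
}}

```text
time_s: 4.25
eef_pos: [0.5321, 0.0855, 0.0557]
ee_rot: [-0.027, 0.988, 0.004, 0.151]
contact_force: [0.2, 0.3, -0.5]
gripper_width: 0.085
grasp_force: 0.0
```

```bash
python3 - <<'E'
from st import *
from scipy.optimize import least_squares
state(0)
D=[json.loads(l) for l in open('log.txt')]
D=[(d[0],d[1]) for d in D]+[([1.007,.359,1.51,0,1.272,-.115],[.26,.54,.2415]),([.064,.247,2.182,-.102,.196,-1.466],[.5219,.0951,.1435])]
def fk(k,j):
    x0,z0,a,b,o,L=k; A=j[1];B=j[1]+j[2];C=B+j[4]
    return np.array([x0+a*np.sin(A)+b*np.sin(B+o)+L*np.sin(C), z0+a*np.cos(A)+b*np.cos(B+o)+L*np.cos(C)])
f=lambda k:np.r_[np.concatenate([fk(k,j)-[np.hypot(p[0],p[1]),p[2]] for j,p in D]),1e-3*(k-[0,.35,.4,.35,0,.25])]
o=least_squares(f,[0,.35,.4,.35,0,.25]); k=o.x; print(np.round(k,4),np.round(o.fun*1000,2))
for x in(.53,.56,.59,.62,.65,.685):
  for t in(.3,.4,.45,.5,.55,.6):
    # solve j for r=x,z=.056,tilt t
    z=.05 if x>.68 else .056
    h=lambda v:np.r_[fk(k,[0,v[0],v[1],0,np.pi-t-v[0]-v[1]])-[x,z]]
    v=least_squares(h,[.4,2.0]).x; print(x,t,np.round([*v,np.pi-t-v.sum()],2),end=' | ')
  print()
E
```

```text
t 4.25 p [0.5321 0.0855 0.0557] tilt 0.303 yaw 0.0549 j [ 0.025  0.445  2.071  0.027  0.323 -1.625] F [ 0.2  0.3 -0.5] w 0.08502630445420338 0.0
[0.0049 0.259  0.6135 0.4439 0.2506 0.3603] [-0.58  0.14  0.28  0.1   0.07  0.03  0.23 -0.27  0.   -0.09  0.21  0.09
  0.25  0.11]
0.53 0.3 [0.44 2.09 0.32] | 0.53 0.4 [0.44 2.17 0.13] | 0.53 0.45 [0.45 2.21 0.04] | 0.53 0.5 [ 0.46  2.25 -0.07] | 0.53 0.55 [ 0.48  2.29 -0.18] | 0.53 0.6 [ 0.5   2.33 -0.29] | 
0.56 0.3 [0.46 2.02 0.36] | 0.56 0.4 [0.46 2.1  0.18] | 0.56 0.45 [0.47 2.14 0.08] | 0.56 0.5 [ 0.48  2.18 -0.02] | 0.56 0.55 [ 0.49  2.22 -0.12] | 0.56 0.6 [ 0.51  2.26 -0.23] | 
0.59 0.3 [0.49 1.96 0.4 ] | 0.59 0.4 [0.48 2.04 0.22] | 0.59 0.45 [0.49 2.08 0.12] | 0.59 0.5 [0.49 2.12 0.03] | 0.59 0.55 [ 0.51  2.16 -0.07] | 0.59 0.6 [ 0.52  2.2  -0.18] | 
0.62 0.3 [0.51 1.89 0.43] | 0.62 0.4 [0.51 1.97 0.26] | 0.62 0.45 [0.51 2.01 0.17] | 0.62 0.5 [0.51 2.05 0.07] | 0.62 0.55 [ 0.52  2.09 -0.02] | 0.62 0.6 [ 0.54  2.13 -0.13] | 
0.65 0.3 [0.54 1.82 0.47] | 0.65 0.4 [0.53 1.91 0.3 ] | 0.65 0.45 [0.53 1.95 0.21] | 0.65 0.5 [0.54 1.99 0.12] | 0.65 0.55 [0.54 2.03 0.02] | 0.65 0.6 [ 0.55  2.07 -0.08] | 
0.685 0.3 [0.58 1.75 0.51] | 0.685 0.4 [0.57 1.83 0.34] | 0.685 0.45 [0.57 1.87 0.25] | 0.685 0.5 [0.57 1.91 0.15] | 0.685 0.55 [0.58 1.95 0.06] | 0.685 0.6 [ 0.59  1.99 -0.04] |
```

Tilt is limited here by joint 5, so I'll hold the grip near its rear end at a smaller tilt and regrasp later. First I need a sharper board yaw, from edge line fits.

```bash
cat > edges.py <<'E'
from h import *
def edge(img,c,a,b,z,half=5,n=60,sgn=0,vis=False):
    """subpixel line near pixel segment a-b -> world points at height z (centre, yaw)"""
    a,b=np.array(a,float),np.array(b,float); d=(b-a)/np.linalg.norm(b-a); nn=np.array([-d[1],d[0]])
    g=img.astype(np.float32); s=np.arange(-half,half+.01,.25); P=[]
    for t in np.linspace(0,1,n):
        q=a+(b-a)*t+s[:,None]*nn
        v=np.stack([cv2.remap(g[...,k],q[:,0].astype(np.float32),q[:,1].astype(np.float32),cv2.INTER_LINEAR).ravel() for k in range(3)],1)
        v=cv2.GaussianBlur(v,(1,5),0); e=np.gradient(v,axis=0); e=np.abs(e).sum(1)if sgn==0 else np.clip(sgn*e.sum(1),0,None)
        i=np.argmax(e); w=slice(max(i-4,0),i+5); o=(s[w]*e[w]).sum()/max(e[w].sum(),1e-6); P.append(atz(c,*(a+(b-a)*t+o*nn),z)[:2])
    P=np.array(P); keep=np.ones(len(P),bool)
    for _ in range(5):
        m=P[keep].mean(0); u=np.linalg.svd(P[keep]-m)[2][0]; r=np.abs((P-m)@[-u[1],u[0]]); keep=r<max(2*np.median(r),.0007)
    u=u*np.sign(u[np.argmax(abs(u))]); return m,u,np.median(r)
E
python3 - <<'E'
from edges import *
ct=cam('top'); cs=cam('side'); t0=cv2.imread('pics/top0.png'); s0=cv2.imread('pics/side0.png')
T=lambda p:((p[0]+.5)/4-.5+130,(p[1]+.5)/4-.5+75)
S=lambda p:((p[0]+.5)/3.6-.5+130,(p[1]+.5)/3.6-.5+160)
def show(n,im,c,f,a,b,z,half=3):
    m,u,r=edge(im,c,f(a),f(b),z,half); y=np.arctan2(u[1],u[0]) if abs(u[0])>abs(u[1]) else np.arctan2(-u[0],u[1]); print(n,np.round(m,4),'yaw',round(float(y),4),'res',round(r*1000,2))
show('top front',t0,ct,T,(135,565),(475,565),.03)
show('top left',t0,ct,T,(126,330),(126,555),.03)
show('top right',t0,ct,T,(486,330),(485,555),.03)
show('top recessfront',t0,ct,T,(245,310),(368,309),.03,2)
show('top recess L',t0,ct,T,(238,250),(238,300),.03,2)
show('top recess R',t0,ct,T,(375,250),(375,300),.03,2)
show('shelf front',t0,ct,T,(50,227),(478,228),.276)
show('cover L',t0,ct,T,(218,355),(222,493),.037)
show('cover R',t0,ct,T,(345,350),(350,490),.037)
show('cover back',t0,ct,T,(225,347),(338,343),.037)
show('cover front',t0,ct,T,(228,501),(344,496),.037)
show('side front',s0,cs,S,(578,325),(578,535),.03)
show('side far',s0,cs,S,(340,315),(570,316),.03)
show('side near',s0,cs,S,(290,541),(570,545),.03)
show('s cover far',s0,cs,S,(352,382),(372,382),.037)
show('s cover fr',s0,cs,S,(505,388),(507,462),.037)
show('s cover back',s0,cs,S,(344,390),(335,460),.037)
show('s cover near',s0,cs,S,(342,468),(500,468),.037,2)
E
```

```text
top front [0.4173 0.0671] yaw 0.0193 res 0.37
top left [0.5131 0.2093] yaw 0.0219 res 0.23
top right [ 0.5215 -0.07  ] yaw 0.0083 res 0.33
top recessfront [0.6152 0.0713] yaw 0.0369 res 0.16
top recess L [0.64   0.1261] yaw -0.0073 res 0.28
top recess R [0.6446 0.0186] yaw 0.0459 res 0.19
shelf front [0.6395 0.0567] yaw 0.0286 res 0.4
cover L [0.5243 0.1359] yaw 0.0635 res 0.44
cover R [0.5313 0.0365] yaw 0.0646 res 0.4
cover back [0.5888 0.0873] yaw 0.0487 res 0.31
cover front [0.4697 0.0744] yaw 0.0391 res 0.28
side front [0.4192 0.0631] yaw 0.0162 res 0.11
side far [ 0.5257 -0.0681] yaw 0.0344 res 0.19
side near [0.505  0.2109] yaw 0.0259 res 0.4
s cover far [0.5787 0.0431] yaw 0.0265 res 0.02
s cover fr [0.4695 0.0919] yaw 0.0571 res 0.22
s cover back [0.5899 0.0958] yaw 0.0656 res 0.24
s cover near [0.5207 0.1462] yaw 0.078 res 0.45
```

```bash
python3 - <<'E'
from st import *
p,r=state(0); q=rot(.055,.33); zt=q.as_matrix()[:,2]
g=np.array([.529-.014,.086-.0008,.064])+.008*zt
print(g,rows(p,r,g,q,2).tolist())
E
```

```text
t 4.35 p [0.5322 0.0855 0.056 ] tilt 0.304 yaw 0.0549 j [ 0.025  0.444  2.071  0.028  0.323 -1.625] F [ 0.1 -0.5  0.9] w 0.08489627561502124 0.0
[0.51758842 0.08534251 0.05643166] [[0.692, 0.032, -0.238, -0.0, -0.013, -0.0], [0.688, 0.032, -0.247, -0.0, -0.013, -0.0]]
```

Emit:
{"method": "arm_command", "body": {
  "moves": [
    [[8.5,0.7,0,-0.24,0,-0.013,0],[8.5,0.7,0,-0.24,0,-0.013,0],[5,0,0,0,0,0,0],[3,0,0,0,0,0,0],[1.5,0,0,0,0,0,0],[1,0,0,0,0,0,0],[1,0,0,0,0,0,0],[1,0,0,0,0,0,0]]
  ],
  "squeeze": 30
}}

```text
time_s: 5.35
eef_pos: [0.5178, 0.0847, 0.0562]
ee_rot: [-0.027, 0.986, 0.004, 0.164]
contact_force: [0.2, 0.8, 3.7]
gripper_width: 0.0197
grasp_force: 30.5
```

```bash
python3 - <<'E'
from st import *
p,r=state(0)
c=cam('side','s2'); b=c['color'][150:330,130:330]
cv2.imwrite('pics/s2c.png',cv2.resize(b,None,fx=3,fy=3,interpolation=cv2.INTER_CUBIC))
E
```

```text
t 5.35 p [0.5178 0.0847 0.0562] tilt 0.33 yaw 0.0548 j [ 0.024  0.432  2.123  0.039  0.257 -1.639] F [0.2 0.8 3.7] w 0.019701434065806545 30.46022593975067
```

View pics/s2c.png

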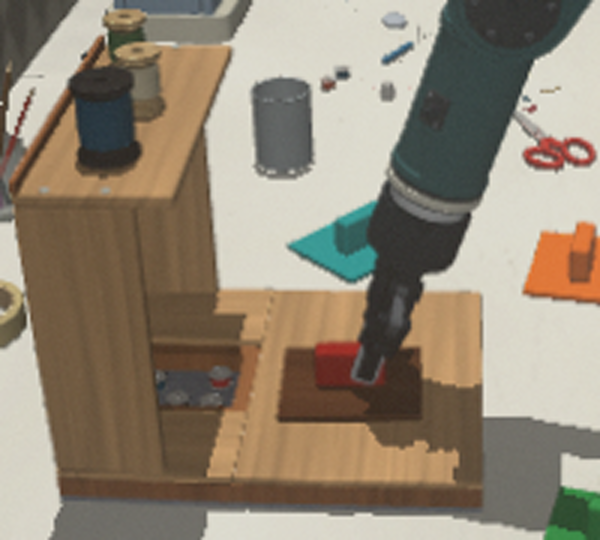

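The gripper holds the grip near its rear end, around (367,368) in the crop. The rack, spools and tin look undisturbed. I'll slide to just before the recess and align yaw and y on the way.

```bash
python3 - <<'E'
from st import *
p,r=state(0); q=rot(.022,.33)
print(rows(p,r,np.array([.5887,.0709,.0562]),q,7).tolist())
E
```

```text
t 5.4 p [0.5178 0.0847 0.0562] tilt 0.33 yaw 0.0549 j [ 0.024  0.432  2.123  0.039  0.257 -1.639] F [0.4 1.1 3. ] w 0.019496649602935734 30.468397736549377
[[-0.947, -0.253, 0.324, 0.002, 0.0, 0.004], [-0.948, -0.248, 0.325, 0.002, 0.0, 0.004], [-0.949, -0.244, 0.325, 0.002, 0.0, 0.004], [-0.95, -0.239, 0.325, 0.002, 0.0, 0.004], [-0.951, -0.234, 0.326, 0.002, 0.0, 0.004], [-0.952, -0.23, 0.326, 0.002, 0.0, 0.004], [-0.953, -0.225, 0.326, 0.002, 0.0, 0.004]]
```

Emit:
{"method": "arm_command", "body": {
  "moves": [
    [[1,-0.95,-0.25,0.32,0.0015,0,0.0045],[1,-0.95,-0.25,0.325,0.0015,0,0.0045],[1,-0.95,-0.245,0.325,0.0015,0,0.0045],[1,-0.95,-0.24,0.325,0.0015,0,0.0045],[1,-0.95,-0.235,0.325,0.0015,0,0.0045],[1,-0.95,-0.23,0.325,0.0015,0,0.0045],[1,-0.95,-0.225,0.325,0.0015,0,0.0045],[1,0,0,0,0,0,0]]
  ]
}}

```text
time_s: 6.4
eef_pos: [0.5881, 0.0708, 0.0558]
ee_rot: [-0.011, 0.986, 0.002, 0.164]
contact_force: [2.3, -0.7, 1.7]
gripper_width: 0.0195
grasp_force: 30.5
```

```bash
python3 - <<'E'
from st import *
p,r=state(0)
c=cam('top','t3')
cv2.imwrite('pics/t3c.png',cv2.resize(c['color'][75:225,130:262],None,fx=4,fy=4,interpolation=cv2.INTER_CUBIC))
E
```

```text
t 6.4 p [0.5881 0.0708 0.0558] tilt 0.329 yaw 0.0219 j [-1.000e-03  4.880e-01  1.975e+00  2.200e-02  3.500e-01 -1.613e+00] F [ 2.3 -0.7  1.7] w 0.01947059784751935 30.53412437438965
```

View pics/t3c.png

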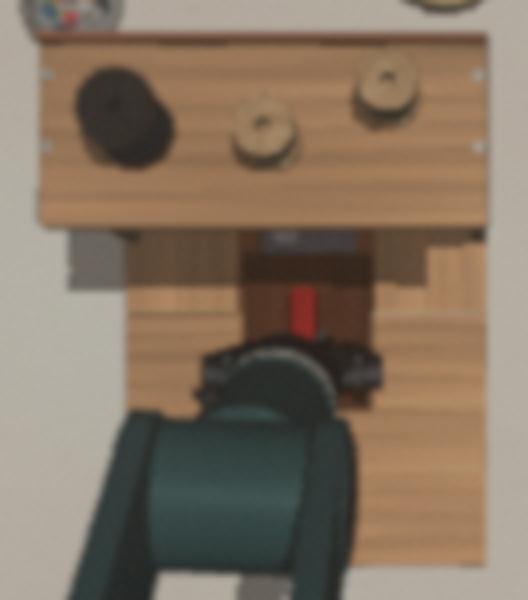

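The cover straddles the recess front edge, spanning columns 245-373 against 238-375 for the recess. I'll measure its edges to check the lateral alignment.

```bash
cat > m.py <<'E'
from edges import *
T=lambda p:((p[0]+.5)/4-.5+130,(p[1]+.5)/4-.5+75)
def show(n,im,c,f,a,b,z,half=3,**k):
    m,u,r=edge(im,c,f(a),f(b),z,half,**k); y=np.arctan2(u[1],u[0]) if abs(u[0])>abs(u[1]) else np.arctan2(-u[0],u[1]); l=m[1]-.022*(m[0]-.64); print(n,np.round(m,4),'yaw',round(float(y),4),'res',round(r*1000,2),'y at .64',round(l,4))
E
python3 - <<'E'
from m import *
ct=cam('top'); a=cv2.imread('pics/t3.png'); o=cv2.imread('pics/top0.png')
show('cover L',a,ct,T,(246,315),(246,340),.037,2)
show('cover L2',a,ct,T,(246,260),(246,305),.037,2)
show('cover R',a,ct,T,(372,315),(372,345),.037,2)
show('cover R2',a,ct,T,(373,260),(373,305),.037,2)
show('cover R3',a,ct,T,(371,385),(371,402),.037,2)
show('cover back',a,ct,T,(255,254),(360,254),.037,2)
show('rec L',o,ct,T,(238,245),(238,275),.03,1.5)
show('rec L2',o,ct,T,(238,290),(238,306),.03,1.5)
show('rec R',o,ct,T,(375,245),(375,275),.03,1.5)
show('rec R2',o,ct,T,(375,290),(375,306),.03,1.5)
for x in (240,262,300,330,):
    pass
for V in (265,300,330): 
    v=int(round((V+.5)/4-.5+75)); print(V,'L',a[v,186:196].astype(int).sum(1)//3,o[v,186:196].astype(int).sum(1)//3,'R',a[v,218:228].astype(int).sum(1)//3,o[v,218:228].astype(int).sum(1)//3)
E
```

```text
cover L [0.6009 0.1188] yaw 0.0226 res 0.03 y at .64 0.1197
cover L2 [0.6356 0.1211] yaw 0.0198 res 0.06 y at .64 0.1212
cover R [0.601  0.0197] yaw 0.0212 res 0.01 y at .64 0.0205
cover R2 [0.6378 0.0184] yaw 0.0255 res 0.02 y at .64 0.0185
cover R3 [0.5521 0.0184] yaw -0.2301 res 0.99 y at .64 0.0203
cover back [0.6602 0.0683] yaw 0.0209 res 0.1 y at .64 0.0678
rec L [0.654  0.1255] yaw 0.046 res 0.56 y at .64 0.1252
rec L2 [0.6244 0.126 ] yaw 0.0167 res 0.04 y at .64 0.1264
rec R [0.6563 0.019 ] yaw 0.0273 res 0.06 y at .64 0.0187
rec R2 [0.6267 0.0176] yaw 0.0328 res 0.06 y at .64 0.0179
265 L [73 74 70 61 49 41 40 38 40 40] [61 64 61 54 47 46 46 44 45 47] R [42 42 40 41 44 55 67 71 71 71] [53 49 47 47 48 52 59 61 60 61]
300 L [126 126 116  96  73  62  56  55  56  58] [108 109 100  86  80  80  79  79  79  78] R [ 59  58  56  54  59  83 113 125 125 125] [ 79  78  78  78  75  80 100 108 109 109]
330 L [121 122 121 114  95  70  56  56  56  55] [105 104 105 106 106 105 106 105 103 104] R [ 58  57  54  58  73  97 113 120 120 119] [103 104 104 103 103 103 103 103 103 101]
```

The cover needs +2 mm in y. I'll continue the slide about 54 mm, then release and regrasp at a larger tilt.

Emit:
{"method": "arm_command", "body": {
  "moves": [
    [[1,-0.95,0.1,0.325,0,0,0],[1,-1.0,0.1,0.345,0,0,0],[1,-1.0,0,0.345,0,0,0],[1,-1.0,0,0.345,0,0,0],[1,-1.0,0,0.345,0,0,0],[1,0,0,0,0,0,0],[1,0,0,0,0,0,0]]
  ]
}}

```text
time_s: 7.38
eef_pos: [0.6402, 0.074, 0.0555]
ee_rot: [-0.011, 0.986, 0.002, 0.164]
contact_force: [0.4, -0.4, -1.6]
gripper_width: 0.0196
grasp_force: 30.5
```

```bash
python3 - <<'E'
from st import *
p,r=state(0)
from m import *
c=cam('top','t4'); a=c['color']
c2=cam('side','s4')
cv2.imwrite('pics/s4c.png',cv2.resize(c2['color'][150:330,130:330],None,fx=3,fy=3,interpolation=cv2.INTER_CUBIC))
cv2.imwrite('pics/t4c.png',cv2.resize(a[75:225,130:262],None,fx=4,fy=4,interpolation=cv2.INTER_CUBIC))
E
```

```text
t 7.375 p [0.6402 0.074  0.0555] tilt 0.329 yaw 0.0219 j [ 0.005  0.535  1.86   0.014  0.418 -1.599] F [ 0.4 -0.4 -1.6] w 0.01958777618880948 30.502265095710754
```

View pics/s4c.png

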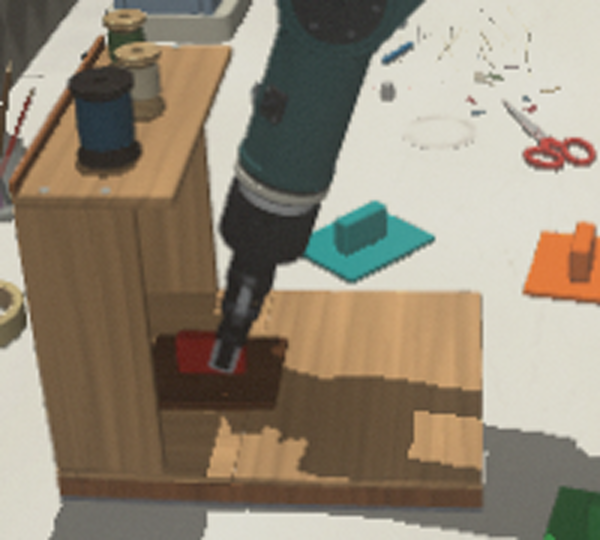

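The cover is level and held, with its front over the recess behind the side panel at about (155,370), and the arm is clear of the shelf. I'll release, lean further back and regrasp.

Emit:
{"method": "arm_command", "body": {
  "moves": [
    [[2.6,0,0,0,0,0,0],[3.5,0,0,0,0,0,0],[4,0,0,0,0,-0.035,0],[4,0,0,0,0,-0.035,0],[4,0,0,0,0,-0.035,0],[4,0,0,0,0,0,0]]
  ],
  "squeeze": 20
}}

```text
time_s: 8.22
eef_pos: [0.6393, 0.074, 0.0553]
ee_rot: [-0.011, 0.977, 0.002, 0.214]
contact_force: [-0.4, 0.3, -0.7]
gripper_width: 0.04
grasp_force: 0.0
```

```bash
python3 - <<'E'
from st import *
p,r=state(0)
E
```

```text
t 8.225 p [0.6393 0.074  0.0553] tilt 0.432 yaw 0.0217 j [ 0.004  0.529  1.947  0.034  0.234 -1.62 ] F [-0.4  0.3 -0.7] w 0.03996887381712816 0.0
```

Emit:
{"method": "arm_command", "body": {
  "moves": [
    [[2,0,0,0,0,0,0],[1,0,0,0,0,0,0],[1,0,0,0,0,0,0],[1,-0.55,0,0.25,0,0,0],[1,-0.6,0,0.27,0,0,0],[1,-0.6,0,0.27,0,0,0],[1,-0.6,0,0.27,0,0,0],[1,0,0,0,0,0,0]]
  ]
}}

```text
time_s: 9.22
eef_pos: [0.6672, 0.0745, 0.056]
ee_rot: [-0.011, 0.976, 0.002, 0.216]
contact_force: [0.6, 0.5, -1.1]
gripper_width: 0.0192
grasp_force: 23.3
```

```bash
python3 - <<'E'
from st import *
p,r=state(0)
a=cam('top','t5')['color'];c2=cam('side','s5')
A=cv2.resize(a[115:215,170:250],None,fx=4,fy=4,interpolation=cv2.INTER_CUBIC)
B=cv2.resize(c2['color'][210:310,170:260],None,fx=4,fy=4,interpolation=cv2.INTER_CUBIC)
cv2.imwrite('pics/m5.png',np.hstack([A,B]))
E
```

```text
t 9.225 p [0.6672 0.0745 0.056 ] tilt 0.435 yaw 0.0217 j [ 0.004  0.551  1.886  0.028  0.269 -1.613] F [ 0.6  0.5 -1.1] w 0.01915896204375955 23.329678773880005
```

View pics/m5.png

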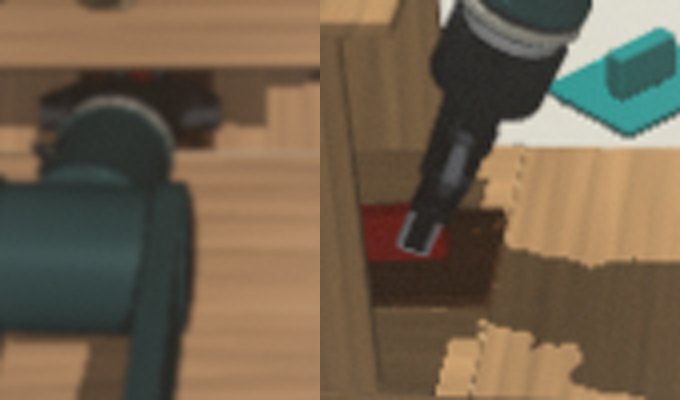

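The left half is the top view and the right half the side view. The cover's rear edge is at about (497,258), on the recess front line, and by the TCP travel it is about 2 mm too far forward. I'll back off 2 mm and let it drop.

Emit:
{"method": "arm_command", "body": {
  "moves": [
    [[1,0.2,0,-0.09,0,0,0],[1,0,0,0,0,0,0],[2.6,0,0,0,0,0,0],[4,0,0,0,0,0,0],[5,0,0,0,0,0,0],[5,0,0,0,0,0,0]]
  ]
}}

```text
time_s: 10.07
eef_pos: [0.664, 0.0745, 0.0561]
ee_rot: [-0.011, 0.976, 0.002, 0.215]
contact_force: [-0.7, -0.1, -0.3]
gripper_width: 0.0499
grasp_force: 0.0
```

```bash
python3 - <<'E'
from st import *
p,r=state(0)
a=cam('top','t6')['color'];c2=cam('side','s6')
A=cv2.resize(a[115:215,170:250],None,fx=4,fy=4,interpolation=cv2.INTER_CUBIC)
B=cv2.resize(c2['color'][210:310,170:260],None,fx=4,fy=4,interpolation=cv2.INTER_CUBIC)
cv2.imwrite('pics/m6.png',np.hstack([A,B]))
E
```

```text
t 10.075 p [0.664  0.0745 0.0561] tilt 0.434 yaw 0.0218 j [ 0.004  0.548  1.893  0.028  0.267 -1.614] F [-0.7 -0.1 -0.3] w 0.04987893134051882 0.0
```

View pics/m6.png

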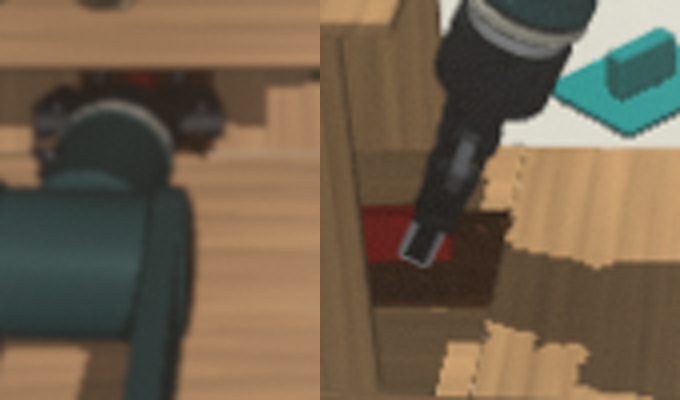

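The cover's rear edge is at about (503,255), slightly farther back and perhaps still on the lip. That was the tenth and last picture, so I'll work from numbers now. I'll withdraw the hand along the tool axis and measure with the view clear.

Emit:
{"method": "arm_command", "body": {
  "moves": [
    [[6,0,0,-2.0,0,0,0],[6,0,0,-3.5,0,0,0],[6,0,0,-4.0,0,0,0],[6,2.5,0,-3.0,0,0.03,0],[6,3.5,0,-2.0,0,0.05,0],[6,3.5,0,-2.0,0,0.05,0],[6,0,0,0,0,0,0],[6,0,0,0,0,0,0]]
  ]
}}

```text
time_s: 11.18
eef_pos: [0.5101, 0.0711, 0.1707]
ee_rot: [-0.011, 0.988, 0.002, 0.153]
contact_force: [-0.1, 0.2, 1.1]
gripper_width: 0.0599
grasp_force: 0.0
```

```bash
python3 - <<'E'
from st import *
p,r=state(0)
ct=cam('top','t7'); a=ct['color']; cs=cam('side','s7'); b=cs['color']
# predicted pixel of cover corners if seated / on lip
c,s=np.cos(.022),np.sin(.022); M=np.array([[c,-s],[s,c]])
for n,z in(('seated top',.03),('lip',.037)):
    for q in((-.06,.05),(-.06,-.05),(.06,-.05),(.06,.05)):
        w=np.r_[np.array([.6777,.0731])+M@q,z]; print(n,q,'top',proj(ct,w).round(1),'side',proj(cs,w).round(1))
# column profiles in top image along rows 140..165
for y in(.05,.085,.1): 
    u,v=proj(ct,[.615,y,.03]).round(1); u=int(round(u)); print('y',y,u,[(k,*a[k,u]) for k in range(145,157)])
E
```

```text
t 11.175 p [0.5101 0.0711 0.1707] tilt 0.306 yaw 0.0217 j [-1.000e-03  2.000e-01  2.014e+00  1.200e-02  6.210e-01 -1.601e+00] F [-0.1  0.2  1.1] w 0.059874450176067004 0.0
seated top (-0.06, 0.05) top [189.9 151.7] side [211.4 285.6]
seated top (-0.06, -0.05) top [222.2 151.6] side [216.6 263.3]
seated top (0.06, -0.05) top [222.2 113.1] side [173.2 262.3]
seated top (0.06, 0.05) top [189.9 113.1] side [165.  284.2]
lip (-0.06, 0.05) top [189.5 151.4] side [211.3 283.4]
lip (-0.06, -0.05) top [222.  151.4] side [216.5 261.1]
lip (0.06, -0.05) top [222.  112.6] side [172.9 260.1]
lip (0.06, 0.05) top [189.6 112.6] side [164.7 282. ]
y 0.05 213 [(145, np.uint8(29), np.uint8(39), np.uint8(53)), (146, np.uint8(30), np.uint8(40), np.uint8(60)), (147, np.uint8(34), np.uint8(48), np.uint8(71)), (148, np.uint8(37), np.uint8(51), np.uint8(77)), (149, np.uint8(36), np.uint8(50), np.uint8(77)), (150, np.uint8(36), np.uint8(51), np.uint8(77)), (151, np.uint8(36), np.uint8(52), np.uint8(78)), (152, np.uint8(41), np.uint8(58), np.uint8(83)), (153, np.uint8(59), np.uint8(82), np.uint8(109)), (154, 
[... 659 characters left out ...]
p.uint8(84), np.uint8(116), np.uint8(151)), (156, np.uint8(84), np.uint8(116), np.uint8(151))]
y 0.1 197 [(145, np.uint8(29), np.uint8(41), np.uint8(60)), (146, np.uint8(35), np.uint8(48), np.uint8(71)), (147, np.uint8(35), np.uint8(49), np.uint8(75)), (148, np.uint8(36), np.uint8(50), np.uint8(75)), (149, np.uint8(35), np.uint8(49), np.uint8(75)), (150, np.uint8(36), np.uint8(50), np.uint8(76)), (151, np.uint8(37), np.uint8(51), np.uint8(76)), (152, np.uint8(41), np.uint8(57), np.uint8(82)), (153, np.uint8(57), np.uint8(79), np.uint8(106)), (154, np.uint8(77), np.uint8(106), np.uint8(138)), (155, np.uint8(84), np.uint8(115), np.uint8(152)), (156, np.uint8(84), np.uint8(115), np.uint8(152))]
```

```bash
python3 - <<'E'
from m import *
ct=cam('top'); a=ct['color']; o=cv2.imread('pics/top0.png'); I=lambda p:p
show('rear',a,ct,I,(194,153),(219,153),.037,3)
show('rear orig recess',o,ct,I,(194,152),(219,152),.03,2)
show('L',a,ct,I,(189.7,146),(189.7,151),.036,3); show('R',a,ct,I,(222,147),(222,151),.036,3)
cs=cam('side'); b=cs['color']
show('side rear',b,cs,I,(215.5,266),(212,283),.037,3)
show('side near',b,cs,I,(185,284),(208,284.5),.034,4)
for u in(190,205): print(u,b[276:296,u].sum(1)//3)
E
```

```text
rear [0.6118 0.0677] yaw 0.0349 res 0.18 y at .64 0.0683
rear orig recess [0.6152 0.0711] yaw 0.0334 res 0.19 y at .64 0.0716
L [0.6256 0.1241] yaw 0.1303 res 0.31 y at .64 0.1244
R [0.6263 0.018 ] yaw 0.0666 res 0.18 y at .64 0.0183
side rear [0.6135 0.0851] yaw 0.0198 res 0.28 y at .64 0.0857
side near [0.6533 0.1329] yaw 0.0492 res 0.27 y at .64 0.1326
190 [41 39 40 41 41 35 41 38 41 44 54 76 73 71 68 70 72 75 72 73]
205 [ 41  51  51  52  51  61  61  62  58  48  59 121 139 137 134 135 141 139
 138 136]
```

The rear edge at x = 0.6118 still lies on the lip at 0.6152. I'll regrasp and push about 6.5 mm more.

```bash
python3 - <<'E'
from st import *
p,r=state(0); q=rot(.022,.436); zt=q.as_matrix()[:,2]; g=np.array([.663,.0743,.0555]); a=g-.09*zt
print(rows(p,r,a,q,4).tolist())
E
```

```text
t 11.375 p [0.5097 0.0711 0.1699] tilt 0.304 yaw 0.0216 j [-1.000e-03  2.010e-01  2.014e+00  1.200e-02  6.220e-01 -1.601e+00] F [-0.4 -0.   0.1] w 0.06036324328620394 0.0
[[-2.504, -0.002, 1.648, -0.0, -0.033, -0.0], [-2.449, -0.003, 1.729, -0.0, -0.033, -0.0], [-2.391, -0.003, 1.809, -0.0, -0.033, -0.0], [-2.33, -0.003, 1.886, -0.0, -0.033, -0.0]]
```

Emit:
{"method": "arm_command", "body": {
  "moves": [
    [[5,-2.5,0,1.65,0,-0.033,0],[5,-2.45,0,1.73,0,-0.033,0],[5,-2.4,0,1.8,0,-0.033,0],[5,-2.33,0,1.88,0,-0.033,0],[5,0,0,3,0,0,0],[5,0,0,3,0,0,0],[5,0,0,2,0,0,0],[5,0,0,0,0,0,0]]
  ]
}}

```text
time_s: 12.38
eef_pos: [0.6578, 0.0743, 0.0628]
ee_rot: [-0.011, 0.977, 0.002, 0.215]
contact_force: [-0.7, 0.2, -0.6]
gripper_width: 0.05
grasp_force: 0.0
```

```bash
python3 - <<'E'
from st import *
p,r=state(0); q=rot(.022,.436); g=np.array([.663,.0743,.0555])
print(r.inv().apply(g-p)*100,(r.inv()*q).as_rotvec())
E
```

```text
t 12.375 p [0.6578 0.0743 0.0628] tilt 0.433 yaw 0.0217 j [ 0.004  0.531  1.902  0.028  0.275 -1.613] F [-0.7  0.2 -0.6] w 0.05001836924496563 0.0
[-0.16366918 -0.01016652  0.8838166 ] [-1.90709382e-05 -2.83539955e-03 -3.44819133e-04]
```

Emit:
{"method": "arm_command", "body": {
  "moves": [
    [[5,-0.15,0,0.85,0,0,0],[3,0,0,0,0,0,0],[1,0,0,0,0,0,0],[1,0,0,0,0,0,0],[1,0,0,0,0,0,0]]
  ]
}}

```text
time_s: 13.0
eef_pos: [0.6632, 0.0745, 0.0585]
ee_rot: [-0.011, 0.976, 0.002, 0.217]
contact_force: [-1.0, -0.6, 3.0]
gripper_width: 0.019
grasp_force: 23.5
```

Emit:
{"method": "arm_command", "body": {
  "moves": [
    [[1,-0.3,0,0.14,0,0,0],[1,-0.3,0,0.14,0,0,0],[1,0,0,0,0,0,0],[1,0,0,0,0,0,0]]
  ]
}}

```text
time_s: 13.5
eef_pos: [0.6698, 0.0746, 0.0579]
ee_rot: [-0.011, 0.976, 0.002, 0.216]
contact_force: [-1.8, 0.1, 1.5]
gripper_width: 0.0192
grasp_force: 23.3
```

Emit:
{"method": "arm_command", "body": {
  "moves": [
    [[2.6,0,0,0,0,0,0],[4,0,0,0,0,0,0],[5,0,0,-0.3,0,0,0],[5,0,0,0,0,0,0]]
  ]
}}

```text
time_s: 14.0
eef_pos: [0.6684, 0.0746, 0.0608]
ee_rot: [-0.011, 0.976, 0.002, 0.216]
contact_force: [0.3, -0.1, -0.4]
gripper_width: 0.05
grasp_force: 0.0
```

```bash
python3 - <<'E'
from st import *
from m import *
state(0)
cs=cam('side','s8'); b=cs['color']; I=lambda p:p; o=cv2.imread('pics/s7.png')
show('side rear',b,cs,I,(213.5,275),(211.7,283),.037,3); show('before',o,cs,I,(213.5,275),(211.7,283),.037,3)
show('side near',b,cs,I,(185,284),(206,284.5),.034,4); show('before',o,cs,I,(185,284),(206,284.5),.034,4)
for u in(185,195,205): print(u,b[276:296,u].sum(1)//3,o[276:296,u].sum(1)//3)
for v in(268,274,280): print(v,b[v,200:222].sum(1)//3,o[v,200:222].sum(1)//3)
E
```

```text
t 14.0 p [0.6684 0.0746 0.0608] tilt 0.436 yaw 0.0218 j [ 0.004  0.544  1.882  0.027  0.279 -1.612] F [ 0.3 -0.1 -0.4] w 0.05000007553973373 0.0
side rear [0.6157 0.1049] yaw 0.0188 res 0.59 y at .64 0.1055
before [0.613  0.1045] yaw -0.0077 res 0.2 y at .64 0.1051
side near [0.6546 0.1325] yaw 0.0461 res 0.18 y at .64 0.1322
before [0.657 0.133] yaw 0.0587 res 0.26 y at .64 0.1326
185 [43 40 37 42 40 42 44 42 40 38 55 81 78 78 74 73 75 76 73 76] [39 39 39 40 42 42 40 39 39 43 56 76 71 70 69 71 74 71 71 72]
195 [47 42 43 41 41 41 38 38 40 42 54 79 76 75 74 76 76 79 73 74] [40 42 36 40 40 42 40 38 39 46 51 75 73 73 70 71 74 74 72 73]
205 [ 40  42  45  41  38  38  40  41  40  41  49  70  77  73  73  75  76  76
  76 105] [ 42  51  53  50  51  61  63  60  57  43  60 121 141 136 133 136 138 138
 139 133]
268 [ 44  40  41  43  40  43  42  41  38  43  43  39  42  42  46  55 128 150
 147 143 136 137] [ 54  53  48  43  39  43  39  42  55  63  63  64  65  66  63  61  88 124
 140 136 132 130]
274 [49 40 41 43 41 43 43 41 41 40 41 43 41 51 58 66 73 78 71 73 74 75] [ 55  56  47  45  44  45  54  66  66  68  69  66  67  67  58 104 134 138
 135 134 133 135]
280 [38 39 40 42 40 38 39 40 43 41 39 43 48 63 72 75 76 76 76 72 75 75] [ 38  41  45  43  43  51  61  64  62  62  65  65  62  58 105 134 139 139
 135 132 133 135]
```

Emit:
{"method": "arm_command", "body": {
  "moves": [
    [[6,0,0,-2.0,0,0,0],[6,0,0,-3.5,0,0,0],[6,0,0,-4.0,0,0,0],[6,2.5,0,-3.0,0,0.03,0],[6,3.5,0,-2.0,0,0.05,0],[6,3.5,0,-2.0,0,0.05,0],[6,0,0,0,0,0,0],[6,0,0,0,0,0,0]]
  ]
}}

```text
time_s: 15.05
eef_pos: [0.5142, 0.0712, 0.1749]
ee_rot: [-0.011, 0.988, 0.002, 0.154]
contact_force: [0.6, -0.2, -0.7]
gripper_width: 0.06
grasp_force: 0.0
```

```bash
python3 - <<'E'
from st import *
from m import *
state(0); I=lambda p:p
ct=cam('top','t9'); a=ct['color']; o=cv2.imread('pics/t7.png'); cs=cam('side','s9'); b=cs['color']; ob=cv2.imread('pics/s7.png')
for n,im in(('now',a),('before',o)):
    for z in(.037,.03): show(n+' rear',im,ct,I,(194,152.5),(219,152.5),z,3)
    show('L',im,ct,I,(189.7,146),(189.7,151),.033,3); show('R',im,ct,I,(222,147),(222,151),.033,3)
    for u in(197,202,208,213): print(u,im[147:158,u].sum(1)//3)
    for v in(149,): print(v,im[v,184:196].sum(1)//3,im[v,216:228].sum(1)//3)
for n,im in(('now',b),('before',ob)):
    show(n+'side rear',im,cs,I,(215.5,266),(212,283),.033,4)
    for u in(185,195,205): print(u,im[252:292,u].sum(1)//3)
    for v in(268,274,280): print(v,im[v,204:222].sum(1)//3)
E
```

```text
t 15.05 p [0.5142 0.0712 0.1749] tilt 0.308 yaw 0.0218 j [-0.     0.198  2.003  0.011  0.632 -1.601] F [ 0.6 -0.2 -0.7] w 0.06003354743789521 0.0
now rear [0.6168 0.069 ] yaw 0.0254 res 0.28 y at .64 0.0695
now rear [0.6176 0.0698] yaw 0.0254 res 0.28 y at .64 0.0703
L [0.626  0.1244] yaw -0.0018 res 0.44 y at .64 0.1247
R [0.6267 0.018 ] yaw 0.0369 res 0.02 y at .64 0.0183
197 [ 52  53  55  56  65  88 105 114 118 117 112]
202 [ 53  57  59  60  68  88 107 115 118 116 114]
208 [ 52  56  56  59  67  85 102 114 117 114 114]
213 [ 51  56  56  55  65  95 120 122 117 113 113]
149 [116 116 118 119 108  85  63  53  53  54  54  55] [ 53  51  54  54  55  56  62  82 108 118 117 118]
before rear [0.6117 0.0695] yaw 0.0334 res 0.19 y at .64 0.0701
before rear [0.6125 0.0702] yaw 0.0334 res 0.19 y at .64 0.0708
L [0.626  0.1249] yaw 0.0274 res 0.01 y at .64 0.1252
R [0.6267 0.0181] yaw 0.025 res 0.01 y at .64 0.0184
197 [ 53  53  53  54  54  60  80 107 117 117 112]
202 [ 55  58  58  58  58  58  75 104 117 117 114]
208 [ 54  55  55  55  55  61  81 107 116 115 112]
213 [ 51  55  54  54  55  60  83 1
[... 863 characters left out ...]
 0.08  ] yaw 0.0198 res 0.28 y at .64 0.0805
185 [73 73 71 74 73 72 73 71 70 52 46 46 50 54 50 53 54 52 53 51 51 52 50 43
 39 39 39 40 42 42 40 39 39 43 56 76 71 70 69 71]
195 [75 73 73 76 76 73 73 71 63 51 46 48 53 56 53 54 56 52 53 54 54 53 53 41
 40 42 36 40 40 42 40 38 39 46 51 75 73 73 70 71]
205 [139 140 112  77  76  77  74  74  74  70  60  43  39  41  41  41  43  41
  39  43  40  42  45  45  42  51  53  50  51  61  63  60  57  43  60 121
 141 136 133 136]
268 [ 39  43  39  42  55  63  63  64  65  66  63  61  88 124 140 136 132 130]
274 [ 44  45  54  66  66  68  69  66  67  67  58 104 134 138 135 134 133 135]
280 [ 43  51  61  64  62  62  65  65  62  58 105 134 139 139 135 132 133 135]
```

The measurements say the cover is seated. Its rear edge is at x = 0.6176, so its centre is at about 0.6776 against 0.6777 for the recess. Its yaw is 0.025 rad against 0.022 for the board. The far edge fell by 1.8 px near the rear and 0.9 px at mid-length, as expected for the rear dropping off the lip. The hand is clear, so I'm handing the job in.

```bash
python3 -c "
from cell import job; print(job.job_done())"
```

```text
the job is handed in; nothing more can be done
None
```

I slid the cover along the board into the recess and handed the job in at about 15 s. My last measurements put it flush and centred to within about 1 mm, with the gripper open and clear, but the hand-in returned no verdict.

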